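Wedge the short foot of a rocking gauge stand

ROBOT

A 7-joint arm with a two-finger parallel gripper is mounted at the origin on the work surface. World frame = base frame: x ahead of the robot, y to its left, z up, the work surface at z = 0. Lengths are in m, angles in rad, forces in N, time in s.
With the tool pointing down it reaches from about 0.4 to 0.875 m from the base axis. Payload 6.5 kg.
Tool frame: the origin (TCP) lies at the very end of the fingers, on their centre line; the grasp point (between the pads) lies 19 mm behind it; z points along the fingers, y is the direction in which the jaws open and shut (so a half turn about z gives the same grasp; the last joint's range is limited). The gripper opens to 85 mm and grips with 20 to 120 N. Pads are 22 mm wide; open, the fingers measure 114 mm over their backs; the gripper's body (76 mm by 85 mm) begins 54 mm behind the grasp point. The pads swing forward as they close: fully open they stand 13 mm farther back than shut.
Start: joints at [-1.398, 0.536, -0.004, 1.538, 0.003, 1.067, -0.071], TCP at [0.154, 0.632, 0.231] pointing down, gripper open.
Joint ranges: [-2.7, 2.7], [-0.37, 2.16], [-1.27, 1.26], [0.24, 2.4], [-1.31, 4.45], [0.19, 1.91], [-2.76, 2.76]. Speed limits (rad/s): [2.39, 2.39, 3.14, 3.14, 3.14, 3.14, 3.14].

INTERFACE

Orientations are given as a unit quaternion [x, y, z, w].
In Python, from bench import readout, optics, ctrl gives the robot as it stands. The module is installed in compiled form; this text tells all that it offers.
- The arm moves only by the tool apply_moves, never from a script. Its argument "motion" is a list of rows, each an object of numbers: "jaw": the opening, from 0 (shut) to 1 (fully open); "tx", "ty", "tz": the shift along the tool's x, y, z in m; "twist": the turn about the tool's z in degrees. In form: [{"jaw": .., "tx": .., "ty": .., "tz": .., "twist": ..}, ...]. A call has 1 to 5 rows; each row is the pose to reach, as a shift and turn from the pose commanded when the call began, along the tool's axes at that moment; what a row does not reach only later rows make up. A row lasts 1/12 s, in which the tool goes at most 41.7 mm and 7.16 degrees, less where a joint would pass 70% of its speed; a pose out of reach is approached as far as the arm can. A call with a gripper value outside its range is refused whole. The fingers move at their own pace and stop on an object; "force" is the grip in N (left out, the last holds). Time passes only in rows, so rows that repeat a pose let the fingers close. It gives the time, the measured TCP pose, the force and the opening at its end, in the units of the state.
- readout.get_obs(): the state, without advancing time (a new reading comes with each control period).
- optics.grab_frame(name): name is "side" or "top" or "wrist"; returns the picture (420x560x3 uint8, blue, green, red); there is no depth.
- optics.camera_info(name): a dict with "intrinsics" (3x3 intrinsics, pixels), "rvec" (rotation vector, rad) and "tvec" (3), from world to camera coordinates, as OpenCV has them. Camera axes: x right, y down, z forward; pixel columns grow to the right and rows downward; lengths in m; the calibration is good to about 2 mm. A picture is of the moment at which its call begins: read the wrist's pose just before it. camera_info takes no time and is no camera call; for the wrist camera it gives the pose at the moment of the call.
- ctrl.finish_job(): hands the job in, once; it reports no verdict.
The state is a dict: "clock": time; "joints": joint angles; "qd": joint speeds; "joint_efforts": joint torques, N m; "tcp_pos": TCP position; "tool_rot": TCP orientation; "force": force on the tool from outside, world axes, zero at the start; "moment": the same for the moment, N m; "grip_width": finger opening in m.
Only numpy, scipy, OpenCV 4.12 (cv2) and the standard library are available. Lean on these libraries where they do the work, as an engineer would, in place of code of your own. Each camera call takes 0.05 s, during which the arm holds its last target.

TASK

The blue gauge stand rocks because the foot under its yellow dot is too short. Push the orange wedge along the bench, nose first, under that foot until it just takes up the gap and the foot rests on it, without jacking the stand out of level; then press down firmly on the yellow dot for a moment with a fingertip to show that it no longer rocks, and leave the wedge in place. Only push: do not pick up the wedge or the stand, do not shove the stand along, and leave the other things on the bench where they are.

Things in the scene. Friction and masses are not known exactly. Their poses are not given: they have to be found in the camera images.
- stand: Blue dial-gauge stand, loose, 3 kg. Origin on the bench under the middle of its plate, z up. Plate 240 (its x) x 190 (y) x 18 mm, underside 32, top 50 mm up. Four feet, 24 mm across, at x +-100, y +-75 mm; the one at (-100,-75) is short. Column 250 mm tall at (75,45); gauge arm from it to (-46,45), 175 to 235 mm up. About 3 N down on the short corner rocks it about the diagonal; left alone it sits level.
- short_foot (a point): Centre of the underside of the short foot (round, black, 24 mm across), 10 mm above the bench; axes as the stand's.
- press_spot (a point): Centre of the yellow dot (26 mm) on top of the stand's plate, straight above the short foot, 50 mm above the bench; axes as the stand's. A firm press is about 10 N.
- wedge: Loose orange plastic wedge, 90 g, 110 mm long (x), 60 mm wide (y), origin at the centre of its underside, +x to the thin nose. Slope from 2 mm thick at the nose to 24 mm at the heel. It starts on the stand's -y side, nose towards the short foot and 30 to 60 mm short of it, up to 15 mm to one side and 0.15 rad askew.
- wedge_heel (a point): Middle of the wedge's upright heel face (60 mm wide, 24 mm high), 12 mm above the bench; axes as the wedge's. Pushed here, the wedge resists with under 1.5 N while it slides free and with 4 N and steeply more once the foot rests on it (over about 10 N the stand starts to creep along). Friction then keeps it from sliding back.
- wedge_nose (a point): Middle of the wedge's nose edge, 1 mm above the bench. The slope meets the foot when the foot's centre is about 29 mm behind the nose.
- pot: Bystander: white plastic grease pot with black lid, 48 mm across, 55 mm tall, standing. Origin at the centre of its underside.
- fitting_a: Bystander: brass turned fitting, 28 mm across, 45 mm tall, standing. Origin at the centre of its underside.
- fitting_b: Bystander: steel turned fitting, 28 mm across, 45 mm tall, standing. Origin at the centre of its underside.
- driver: Bystander: yellow-handled screwdriver lying on the bench, 190 mm long, along its x axis.
- block: Bystander: aluminium block 50 x 30 x 25 mm. Origin at the centre of its underside.
Mind the look-alikes: they are no part of the job. What is meant by the wedge is not black, brown or green, and is the smaller of those in its own colour.

How it is judged:
On the way, in this order (a step that is already met when the one before it is completed fails the run):
1. the wedge is under the short foot and touches it, with the stand level (contact force between wedge and stand above 0.3 N and angle between stand's own z axis and vertical below 0.012 rad and x of short_foot in the frame of wedge between 0.005 and 0.037 m and y of short_foot in the frame of wedge between -0.028 and 0.028 m), for 0.2 s.
2. the fingers press down on the stand with more than 3.5 N; the wedge carries more than 3 N and the stand stays level (contact force between the fingers and stand above 3.5 N and contact force between wedge and stand above 3 N and angle between stand's own z axis and vertical below 0.012 rad and x of short_foot in the frame of wedge between 0.005 and 0.037 m and y of short_foot in the frame of wedge between -0.028 and 0.028 m), for 0.2 s.
At the end, for the whole second after the job is handed in: The wedge lies flat on the bench with the short foot resting on its slope (contact over 0.3 N), the stand is within 0.012 rad of level (about 1.4 mm at the foot) and within 25 mm of where it stood, and both are at rest (all of step 1 and distance of stand from where it was at the start of the episode below 0.025 m and height (world z) of wedge below 0.005 m and linear speed of each of wedge, stand below 0.01 m/s); the robot touches nothing.
It fails at once if the wedge is lifted off the bench or tipped over (height (world z) of wedge above 0.012 m or angle between wedge's own z axis and vertical above 0.25 rad).
It fails at once if the stand is shoved more than 25 mm, lifted or tipped (distance of stand from where it was at the start of the episode above 0.025 m or height (world z) of stand above 0.02 m or angle between stand's own z axis and vertical above 0.14 rad).
It fails at once if another loose thing on the bench is moved more than 25 mm (distance of any of pot, fitting_a, fitting_b, driver, block from where it was at the start of the episode above 0.025 m).
It also fails if it takes over 48 s, if anything falls off the work surface, if the arm or the gripper's body presses on something with over 40 N, if the wrist force passes 120 N, or if a joint passes its speed limit or range.

## Working session

There is one attempt and no reset: what is moved stays moved. The work goes in short steps, Python scripts to look and compute and a tool call to move; the robot and the scene stay as the last step left them, time stands still between calls to the robot, and variables do not carry over. Pictures are saved under pics/ and viewed, and the job is handed in when it is done.

Besides the shell and the picture viewer there is one more tool, called as name([rows], argument=value, ...), one row to a line, values as JSON. apply_moves: Moves the arm, as the interface text tells. Its arguments: {"type":"object","properties":{"motion":{"type":"array","items":{"type":"object","properties":{"jaw":{"type":"number"},"tx":{"type":"number"},"ty":{"type":"number"},"tz":{"type":"number"},"twist":{"type":"number"}}}},"force":{"type":"number"}},"required":["motion"]}

```bash
mkdir -p pics
python3 - <<'E'
from bench import readout, optics
import cv2
o=readout.get_obs(); print({k:o[k] for k in ('clock','tcp_pos','tool_rot','force','grip_width')})
for n in ('top','side'):
    cv2.imwrite(f'pics/{n}0.png',optics.grab_frame(n))
    print(optics.camera_info(n))
E
```

```text
{'clock': 0.0, 'tcp_pos': array([0.15361282, 0.63093981, 0.23039839]), 'tool_rot': array([ 1.19077682e-01,  9.92884554e-01, -8.75882614e-04, -3.62827510e-05]), 'force': array([0.25998218, 0.11623734, 0.4749249 ]), 'grip_width': 0.08531909822866908}
{'intrinsics': array([[410.09523716,   0.        , 281.62849074],
       [  0.        , 410.09523716, 211.55026459],
       [  0.        ,   0.        ,   1.        ]]), 'rvec': array([ 2.17960003, -2.17553182,  0.09444727]), 'tvec': array([-0.0952144 ,  0.5562627 ,  1.41776458])}
{'intrinsics': array([[382.93803229,   0.        , 275.25816713],
       [  0.        , 382.93803229, 212.65251732],
       [  0.        ,   0.        ,   1.        ]]), 'rvec': array([ 2.30764935, -0.66593709,  0.28468465]), 'tvec': array([-0.52511301,  0.20159487,  0.90382286])}
```

View pics/top0.png

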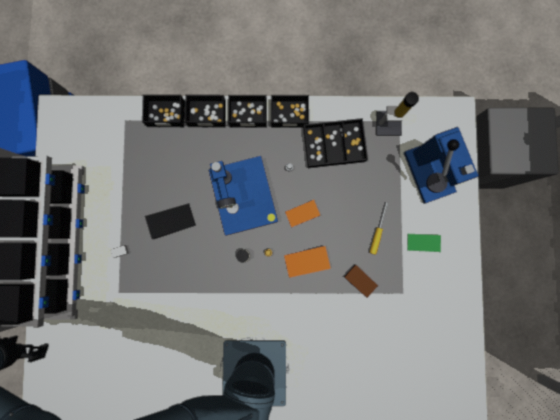

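View pics/side0.png

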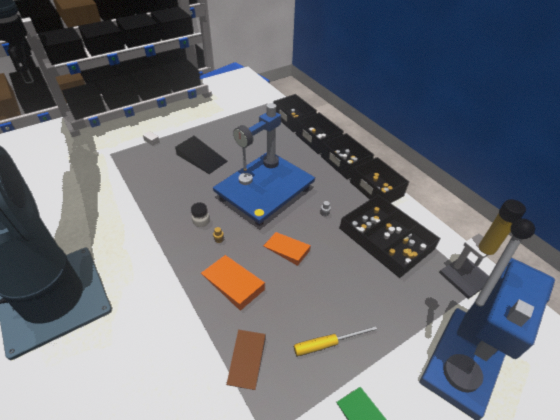

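```bash
cat > h.py <<'E'
import numpy as np, cv2
from bench import readout, optics
def ray(n,u,v,z,info=None):
    c=info or optics.camera_info(n); K=np.array(c['intrinsics']);R=cv2.Rodrigues(np.array(c['rvec']))[0];t=np.array(c['tvec']).ravel()
    d=R.T@np.linalg.inv(K)@[u,v,1]; o=-R.T@t
    return o+d*(z-o[2])/d[2]
def proj(n,P,info=None):
    c=info or optics.camera_info(n)
    return cv2.projectPoints(np.array(P,float).reshape(-1,3),np.array(c['rvec']),np.array(c['tvec']),np.array(c['intrinsics']),None)[0].reshape(-1,2)
E
python3 - <<'E'
import cv2
a=cv2.imread('pics/top0.png')[140:240,200:340]
cv2.imwrite('pics/top0c.png',cv2.resize(a,None,fx=5.6,fy=5.6,interpolation=cv2.INTER_CUBIC))
a=cv2.imread('pics/side0.png')[170:310,190:350]
cv2.imwrite('pics/side0c.png',cv2.resize(a,None,fx=4,fy=4,interpolation=cv2.INTER_CUBIC))
E
```

```text
(no output)
```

View pics/top0c.png

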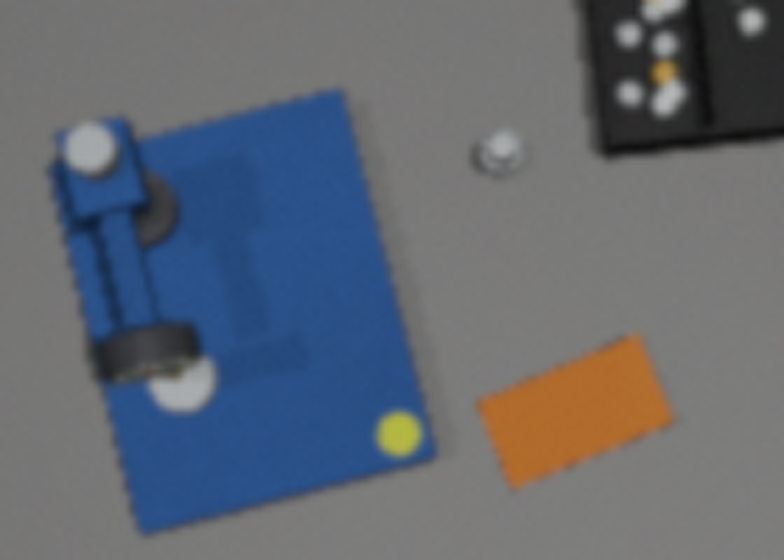

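View pics/side0c.png

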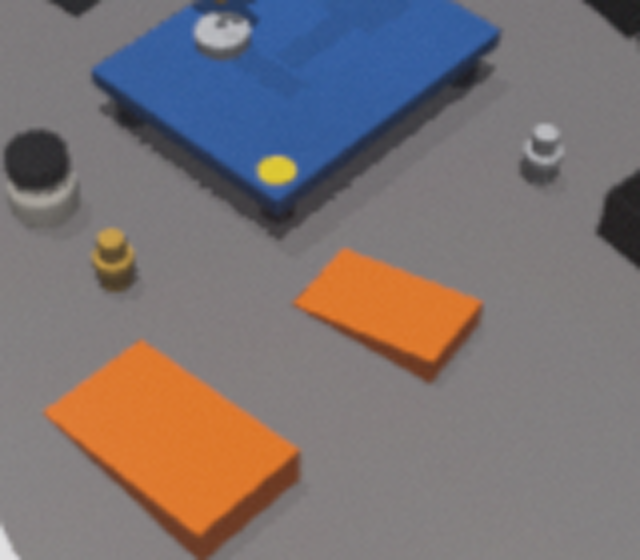

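```bash
cat > fit.py <<'E'
from h import *
from scipy.optimize import least_squares
def T(p,L): 
    c,s=np.cos(p[2]),np.sin(p[2]); L=np.array(L,float)
    return np.c_[p[0]+c*L[:,0]-s*L[:,1],p[1]+s*L[:,0]+c*L[:,1],L[:,2]]
def fit(obs,p0):
    # obs: list (cam, local pt, uv)
    info={n:optics.camera_info(n) for n in ('top','side')}
    def r(p):
        P=T(p,[o[1] for o in obs])
        return np.concatenate([proj(o[0],P[i],info[o[0]])[0]-o[2] for i,o in enumerate(obs)])
    s=least_squares(r,p0,loss='soft_l1'); print(s.x,np.round(s.fun.reshape(-1,2),1).tolist()); return s.x
t=lambda u,v:np.array([200+(u+.5)/5.6-.5,140+(v+.5)/5.6-.5])
sd=lambda u,v:np.array([190+(u+.5)/4-.5,170+(v+.5)/4-.5])
E
python3 - <<'E'
from fit import *
N1,N2,H1,H2=[.055,.03,.002],[.055,-.03,.002],[-.055,.03,.024],[-.055,-.03,.024]
# nose points to +y in world: local +y -> -x world
nu=ray('top',*t(495,445),.0); print(nu)
# yellow dot from top and side
print('dot',ray('top',*t(400,434),.05),ray('side',*sd(277,170),.05))
w=[('top',N2,t(478,400)),('top',N1,t(512,490)),('top',H2,t(640,335)),('top',H1,t(675,424)),
('side',N1,sd(296,303)),('side',N2,sd(345,249)),('side',H2,sd(482,305)),('side',H1,sd(434,362))]
pw=fit(w,[nu[0],nu[1]-.05,1.7])
S=lambda x,y:[x,y,.05]
s=[('top',S(-.12,-.095),t(435,458)),('top',S(.12,-.095),t(345,90)),('top',S(-.12,.095),t(143,533)),('top',S(-.1,-.075),t(400,434)),
('side',S(-.1,-.075),sd(277,170)),('side',S(.12,-.095),sd(498,38)),('side',S(-.12,.095),sd(95,75))]
c=ray('top',*t(250,310),.05)
ps=fit(s,[c[0],c[1],0.2])
foot=T(ps,[[-.1,-.075,0.01]])[0]; nose=T(pw,[[.055,0,0]])[0]; heel=T(pw,[[-.055,0,.012]])[0]
print('foot',foot,'nose',nose,'heel',heel)
c_,s_=np.cos(pw[2]),np.sin(pw[2]); d=foot[:2]-pw[:2]; print('foot in wedge',c_*d[0]+s_*d[1],-s_*d[0]+c_*d[1])
o=readout.get_obs(); from scipy.spatial.transform import Rotation as R
print(R.from_quat(o['tool_rot']).as_matrix().round(4))
for n,uv in dict(driver1=(377,250),driver2=(385,203),bigor=(307,261),box=(365,163),fa=(268,252),fb=(290,167)).items(): print(n,ray('top',*uv,.0)[:2].round(3))
E
```

```text
[ 0.53167979 -0.11690989  0.        ]
dot [ 0.53495501 -0.05761371  0.05      ] [ 0.53323733 -0.05666462  0.05      ]
[ 0.55101126 -0.16789564  1.94645352] [[-0.1, 0.4], [0.0, -0.0], [0.1, 0.1], [0.2, 0.1], [-0.5, -0.0], [0.4, -0.3], [0.7, -0.6], [-0.1, 0.3]]
[0.61140769 0.03939285 0.25285354] [[1.0, 0.4], [0.0, -0.4], [-0.5, 0.7], [0.2, 0.5], [0.3, 0.3], [1.9, -2.0], [-1.0, -1.9]]
foot [ 0.53335003 -0.05823911  0.01      ] nose [ 0.53083264 -0.11673097  0.        ] heel [ 0.57118988 -0.2190603   0.012     ]
foot in wedge 0.10848943665621143 -0.023801568069993215
[[-9.716e-01  2.365e-01 -2.000e-04]
 [ 2.365e-01  9.716e-01 -1.600e-03]
 [-2.000e-04 -1.600e-03 -1.000e+00]]
driver1 [ 0.422 -0.433]
driver2 [ 0.59  -0.464]
bigor [ 0.383 -0.184]
box [ 0.735 -0.395]
fa [ 0.415 -0.046]
fb [ 0.72  -0.124]
```

The candidate wedges (top view) are: large orange at (307,261), small orange at (302,213), brown at (361,281), green at (424,243) and black at (170,221). The target is the small orange one. Of the two orange ones it is the smaller, and its nose is about 50 mm from the foot under the yellow dot at (271,217). The crop confirms it.

I'll set the jaw to about a third open and the tool square to a heading of about 1.74 rad. Then I'll push the heel with both fingers so the wedge lines itself up.

apply_moves([
  {"jaw": 0.3, "tx": -0.02, "ty": -0.022, "tz": -0.025},
  {"jaw": 0.3, "tx": -0.04, "ty": -0.045, "tz": -0.045},
  {"jaw": 0.3, "tx": -0.065, "ty": -0.073, "tz": -0.06},
  {"jaw": 0.3, "tx": -0.09, "ty": -0.101, "tz": -0.075},
  {"jaw": 0.3, "tx": -0.115, "ty": -0.129, "tz": -0.09},
])

```text
$.motion[0]: bad value
```

apply_moves([
  {"jaw": 0.3, "tx": -0.027, "ty": -0.03},
  {"jaw": 0.3, "tx": -0.054, "ty": -0.06},
  {"jaw": 0.3, "tx": -0.081, "ty": -0.09},
  {"jaw": 0.3, "tx": -0.108, "ty": -0.12},
  {"jaw": 0.3, "tx": -0.135, "ty": -0.15},
])

```text
$.motion[0]: bad value
```

apply_moves([
  {"jaw": 0.3, "tx": -0.027, "ty": -0.03},
  {"jaw": 0.3, "tx": -0.054, "ty": -0.06},
  {"jaw": 0.3, "tx": -0.081, "ty": -0.09},
  {"jaw": 0.3, "tx": -0.108, "ty": -0.12},
  {"jaw": 0.3, "tx": -0.135, "ty": -0.15},
])

```text
$.motion[0]: bad value
```

apply_moves([
  {"jaw": 0.3, "tx": -0.02, "ty": -0.022, "tz": -0.025, "twist": 0},
  {"jaw": 0.3, "tx": -0.04, "ty": -0.045, "tz": -0.045, "twist": 0},
  {"jaw": 0.3, "tx": -0.065, "ty": -0.073, "tz": -0.06, "twist": 0},
  {"jaw": 0.3, "tx": -0.09, "ty": -0.101, "tz": -0.075, "twist": 0},
  {"jaw": 0.3, "tx": -0.115, "ty": -0.129, "tz": -0.09, "twist": 0},
])

```text
clock: 0.52
tcp_pos: [0.2354, 0.4772, 0.3216]
tool_rot: [0.119, 0.993, -0.0, -0.0]
force: [1.0, 0.0, 0.6]
grip_width: 0.0266
```

apply_moves([
  {"jaw": 0.3, "tx": -0.027, "ty": -0.03, "tz": 0, "twist": 0},
  {"jaw": 0.3, "tx": -0.054, "ty": -0.06, "tz": 0, "twist": 0},
  {"jaw": 0.3, "tx": -0.081, "ty": -0.09, "tz": 0, "twist": 0},
  {"jaw": 0.3, "tx": -0.108, "ty": -0.12, "tz": 0, "twist": 0},
  {"jaw": 0.3, "tx": -0.135, "ty": -0.15, "tz": 0, "twist": 0},
])

```text
clock: 0.93
tcp_pos: [0.331, 0.2993, 0.3212]
tool_rot: [0.119, 0.993, -0.0, -0.0]
force: [0.3, 0.5, 1.0]
grip_width: 0.0255
```

apply_moves([
  {"jaw": 0.3, "tx": -0.027, "ty": -0.03, "tz": 0, "twist": 0},
  {"jaw": 0.3, "tx": -0.054, "ty": -0.06, "tz": 0, "twist": 0},
  {"jaw": 0.3, "tx": -0.081, "ty": -0.09, "tz": 0, "twist": 0},
  {"jaw": 0.3, "tx": -0.108, "ty": -0.12, "tz": 0, "twist": 0},
  {"jaw": 0.3, "tx": -0.135, "ty": -0.15, "tz": 0, "twist": 0},
])

```text
clock: 1.35
tcp_pos: [0.4266, 0.1217, 0.3213]
tool_rot: [0.119, 0.993, 0.0, -0.0]
force: [1.7, 1.0, -0.1]
grip_width: 0.0253
```

apply_moves([
  {"jaw": 0.3, "tx": -0.0225, "ty": -0.034, "tz": 0, "twist": 0},
  {"jaw": 0.3, "tx": -0.045, "ty": -0.068, "tz": 0, "twist": 0},
  {"jaw": 0.3, "tx": -0.0675, "ty": -0.102, "tz": 0, "twist": 0},
  {"jaw": 0.3, "tx": -0.09, "ty": -0.136, "tz": 0, "twist": 0},
  {"jaw": 0.3, "tx": -0.1125, "ty": -0.17, "tz": 0, "twist": 0},
])

```text
clock: 1.77
tcp_pos: [0.4955, -0.07, 0.3213]
tool_rot: [0.119, 0.993, 0.0, -0.0]
force: [0.7, 0.5, -0.1]
grip_width: 0.0254
```

apply_moves([
  {"jaw": 0.3, "tx": -0.0225, "ty": -0.034, "tz": 0, "twist": 7},
  {"jaw": 0.3, "tx": -0.045, "ty": -0.068, "tz": 0, "twist": 14},
  {"jaw": 0.3, "tx": -0.0675, "ty": -0.102, "tz": 0.03, "twist": 21},
  {"jaw": 0.3, "tx": -0.09, "ty": -0.136, "tz": 0.06, "twist": 28},
  {"jaw": 0.3, "tx": -0.1125, "ty": -0.17, "tz": 0.09, "twist": 35},
])

```text
clock: 2.18
tcp_pos: [0.5577, -0.2411, 0.2461]
tool_rot: [0.415, 0.91, 0.0, 0.0]
force: [1.1, 0.1, -0.1]
grip_width: 0.0253
```

apply_moves([
  {"jaw": 0.3, "tx": 0, "ty": 0, "tz": 0.01, "twist": 7},
  {"jaw": 0.3, "tx": 0, "ty": 0, "tz": 0.02, "twist": 14},
  {"jaw": 0.3, "tx": 0, "ty": 0, "tz": 0.03, "twist": 21},
  {"jaw": 0.3, "tx": 0, "ty": 0, "tz": 0.04, "twist": 28},
  {"jaw": 0.3, "tx": 0, "ty": 0, "tz": 0.05, "twist": 31.6},
])

```text
clock: 2.6
tcp_pos: [0.5569, -0.2393, 0.1962]
tool_rot: [0.647, 0.762, -0.0, -0.0]
force: [0.4, 0.2, -0.6]
grip_width: 0.0254
```

```bash
cat > st.py <<'E'
from h import *
from scipy.spatial.transform import Rotation as R
import sys
o=readout.get_obs(); M=R.from_quat(o['tool_rot']).as_matrix()
print('t',o['clock'],'tcp',o['tcp_pos'].round(4),'xhead',np.arctan2(M[1,0],M[0,0]).round(4),'F',o['force'].round(2),o['grip_width'].round(4))
print(M.round(4).tolist())
if len(sys.argv)>1:
    g=np.array([float(a) for a in sys.argv[1:4]]); print('delta tool',(M.T@(g-o['tcp_pos'])).round(4))
E
python3 st.py .567 -.269 .008
```

```text
Traceback (most recent call last):
  File "st.py", line 5, in <module>
    print('t',o['clock'],'tcp',o['tcp_pos'].round(4),'xhead',np.arctan2(M[1,0],M[0,0]).round(4),'F',o['force'].round(2),o['grip_width'].round(4))
                                                                                                                        ^^^^^^^^^^^^^^^^^^^^^
AttributeError: 'float' object has no attribute 'round'
```

```bash
sed -i "s/o\['grip_width'\].round(4)/o['grip_width']/" st.py; python3 st.py .567 -.269 .008; python3 -c "
from h import *
cv2.imwrite('pics/w1.png',optics.grab_frame('wrist'))"
```

```text
t 2.6 tcp [ 0.5569 -0.2393  0.1962] xhead 1.7343 F [ 0.41  0.15 -0.56] 0.025406480499060684
[[-0.1627, 0.9867, -0.0011], [0.9867, 0.1627, 0.0002], [0.0003, -0.0011, -1.0]]
delta tool [-0.031   0.0053  0.1881]
```

View pics/w1.png

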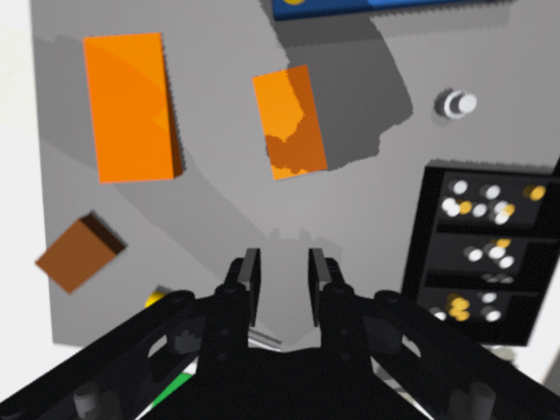

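The wrist view shows the small wedge at (290,122), heel towards the fingers, and the dot at (293,0). The path is clear, so I'll lower the fingers behind the heel.

apply_moves([
  {"jaw": 0.3, "tx": -0.02, "ty": 0.003, "tz": 0.03, "twist": 0},
  {"jaw": 0.3, "tx": -0.031, "ty": 0.005, "tz": 0.07, "twist": 0},
  {"jaw": 0.3, "tx": -0.031, "ty": 0.005, "tz": 0.11, "twist": 0},
  {"jaw": 0.3, "tx": -0.031, "ty": 0.005, "tz": 0.15, "twist": 0},
  {"jaw": 0.3, "tx": -0.031, "ty": 0.005, "tz": 0.178, "twist": 0},
])

```text
clock: 3.07
tcp_pos: [0.5659, -0.2682, 0.0157]
tool_rot: [0.644, 0.765, -0.0, -0.002]
force: [0.5, 0.7, -0.1]
grip_width: 0.0256
```

apply_moves([
  {"jaw": 0.3, "tx": 0, "ty": 0, "tz": 0.005, "twist": 0},
  {"jaw": 0.3, "tx": 0, "ty": 0, "tz": 0.01, "twist": 0},
  {"jaw": 0.3, "tx": 0, "ty": 0, "tz": 0.01, "twist": 0},
])

```text
clock: 3.32
tcp_pos: [0.5679, -0.2697, 0.0099]
tool_rot: [0.644, 0.765, 0.0, 0.0]
force: [0.4, -0.6, 0.4]
grip_width: 0.0256
```

```bash
python3 st.py .567 -.269 .008; python3 -c "
from h import *
cv2.imwrite('pics/w2.png',optics.grab_frame('wrist'))"
```

```text
t 3.3167 tcp [ 0.5679 -0.2697  0.0099] xhead 1.7411 F [ 0.36 -0.61  0.43] 0.02555971215716207
[[-0.1695, 0.9855, 0.0007], [0.9855, 0.1695, -0.0005], [-0.0006, 0.0006, -1.0]]
delta tool [ 0.0008 -0.0008  0.0019]
```

View pics/w2.png

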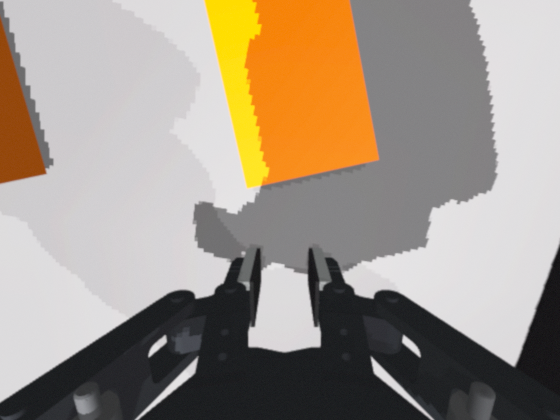

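apply_moves([
  {"jaw": 0.3, "tx": 0.008, "ty": 0, "tz": 0, "twist": 0},
  {"jaw": 0.3, "tx": 0.015, "ty": 0, "tz": 0, "twist": 0},
  {"jaw": 0.3, "tx": 0.021, "ty": 0, "tz": 0, "twist": 0},
  {"jaw": 0.3, "tx": 0.026, "ty": 0, "tz": 0, "twist": 0},
  {"jaw": 0.3, "tx": 0.031, "ty": 0, "tz": 0, "twist": 0},
])

```text
clock: 3.78
tcp_pos: [0.5624, -0.2376, 0.0097]
tool_rot: [0.644, 0.765, 0.0, 0.0]
force: [0.1, -0.1, 1.2]
grip_width: 0.0257
```

apply_moves([
  {"jaw": 0.3, "tx": 0.004, "ty": 0, "tz": 0, "twist": 0},
  {"jaw": 0.3, "tx": 0.008, "ty": 0, "tz": 0, "twist": 0},
  {"jaw": 0.3, "tx": 0.012, "ty": 0, "tz": 0, "twist": 0},
  {"jaw": 0.3, "tx": 0.016, "ty": 0, "tz": 0, "twist": 0},
  {"jaw": 0.3, "tx": 0.02, "ty": 0, "tz": 0, "twist": 0},
])

```text
clock: 4.2
tcp_pos: [0.5587, -0.2188, 0.0092]
tool_rot: [0.645, 0.764, -0.0, 0.0]
force: [-0.9, 0.1, 0.6]
grip_width: 0.0255
```

```bash
python3 st.py; python3 -c "
from h import *
cv2.imwrite('pics/w3.png',optics.grab_frame('wrist'))
a=optics.grab_frame('top')[140:240,200:340]
cv2.imwrite('pics/top3c.png',cv2.resize(a,None,fx=5.6,fy=5.6,interpolation=cv2.INTER_CUBIC))
"
```

```text
t 4.2 tcp [ 0.5587 -0.2188  0.0092] xhead 1.7403 F [-0.87  0.1   0.61] 0.025526213563599
[[-0.1687, 0.9857, -0.0], [0.9857, 0.1687, -0.0002], [-0.0002, -0.0001, -1.0]]
```

View pics/w3.png

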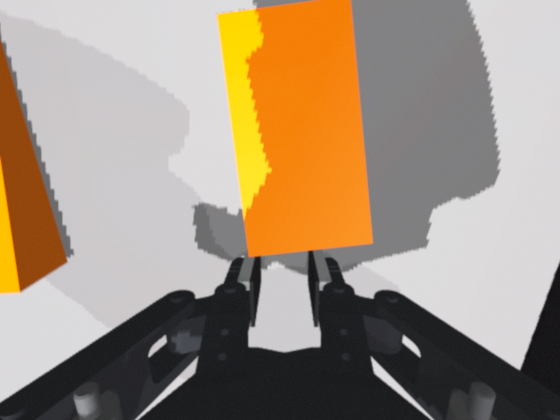

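View pics/top3c.png

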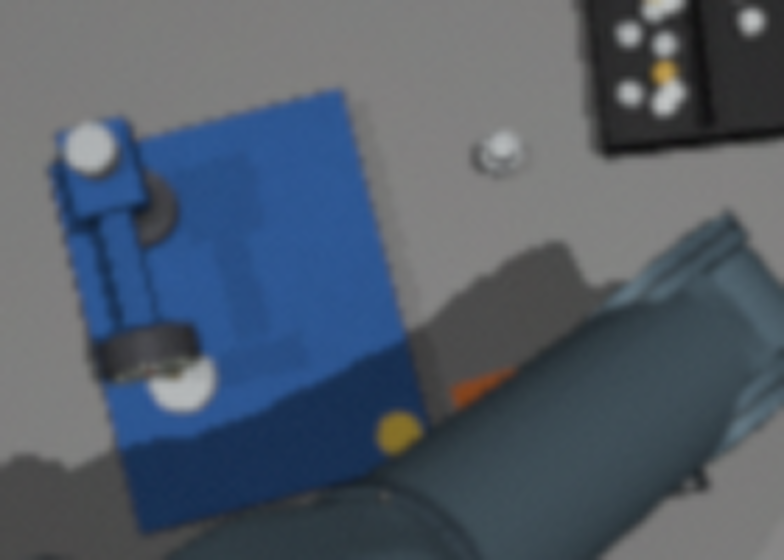

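```bash
cat > wf.py <<'E'
from fit import *
FOOT=np.array([.5334,-.0582])
def wfit(pts,p0=(.555,-.155,1.8)):
    ci=optics.camera_info('wrist')
    L=dict(N1=[.055,.03,.002],N2=[.055,-.03,.002],H1=[-.055,.03,.024],H2=[-.055,-.03,.024])
    def r(p):
        return np.concatenate([proj('wrist',T(p,[L[k]])[0],ci)[0]-uv for k,uv in pts.items()])
    s=least_squares(r,p0); p=s.x; c,q=np.cos(p[2]),np.sin(p[2]); d=FOOT-p[:2]
    print('wedge',p.round(4),'res',s.fun.round(1),'foot in wedge',np.round([c*d[0]+q*d[1],-q*d[0]+c*d[1]],4)); return p
E
python3 -c "
from wf import *
wfit(dict(N1=(218,14),H1=(248,257),H2=(372,243)))
print(proj('wrist',[.5334,-.0582,.01]))
"
```

```text
wedge [ 0.5537 -0.1492  1.855 ] res [-0.7 -1.  -0.   0.2  0.8  1.2] foot in wedge [ 0.0931 -0.0061]
[[ 288.26826777 -121.79852119]]
```

apply_moves([
  {"jaw": 0.3, "tx": -0.006, "ty": 0, "tz": 0, "twist": 0},
  {"jaw": 0.3, "tx": -0.008, "ty": 0.005, "tz": 0, "twist": -1.5},
  {"jaw": 0.3, "tx": -0.008, "ty": 0.012, "tz": 0, "twist": -3},
  {"jaw": 0.3, "tx": -0.008, "ty": 0.012, "tz": 0, "twist": -3},
])

```text
clock: 4.63
tcp_pos: [0.574, -0.2249, 0.0094]
tool_rot: [0.623, 0.782, 0.001, 0.001]
force: [0.5, 1.4, -0.3]
grip_width: 0.0251
```

apply_moves([
  {"jaw": 0.3, "tx": 0.006, "ty": 0, "tz": 0, "twist": 0},
  {"jaw": 0.3, "tx": 0.012, "ty": 0, "tz": 0, "twist": 0},
  {"jaw": 0.3, "tx": 0.017, "ty": 0, "tz": 0, "twist": 0},
  {"jaw": 0.3, "tx": 0.022, "ty": 0, "tz": 0, "twist": 0},
  {"jaw": 0.3, "tx": 0.027, "ty": 0, "tz": 0, "twist": 0},
])

```text
clock: 5.05
tcp_pos: [0.5657, -0.1976, 0.0092]
tool_rot: [0.624, 0.781, 0.0, -0.0]
force: [0.0, -0.9, -0.4]
grip_width: 0.0254
```

```bash
python3 st.py; python3 -c "
from h import *
cv2.imwrite('pics/w4.png',optics.grab_frame('wrist'))
"
```

```text
t 5.05 tcp [ 0.5657 -0.1976  0.0092] xhead 1.793 F [ 0.01 -0.94 -0.42] 0.025375640852884983
[[-0.2204, 0.9754, -0.0002], [0.9754, 0.2204, 0.0003], [0.0003, -0.0002, -1.0]]
```

View pics/w4.png

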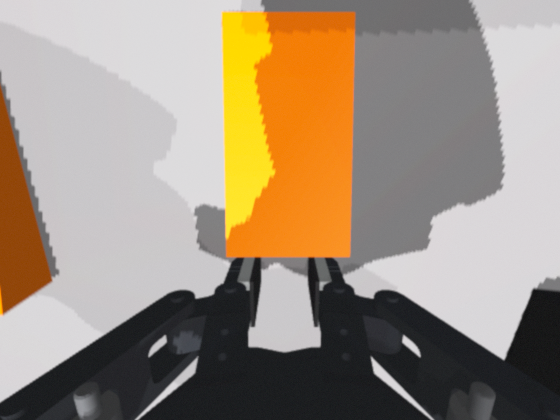

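```bash
python3 -c "
from wf import *
wfit(dict(N1=(223,12),N2=(355,12),H1=(226,257),H2=(351,257)))
"
```

```text
wedge [ 0.5538 -0.132   1.7935] res [-1.  -0.4  1.  -0.3  0.4  0.5 -0.3  0.6] foot in wedge [0.0765 0.0036]
```

The wedge is square to the fingers, and the foot is only 4 mm off its axis with about 50 mm left to go. I'll push most of that, then go slowly and watch the force.

apply_moves([
  {"jaw": 0.3, "tx": 0.008, "ty": 0, "tz": 0, "twist": 0},
  {"jaw": 0.3, "tx": 0.016, "ty": 0, "tz": 0, "twist": 0},
  {"jaw": 0.3, "tx": 0.024, "ty": 0, "tz": 0, "twist": 0},
  {"jaw": 0.3, "tx": 0.031, "ty": 0, "tz": 0, "twist": 0},
  {"jaw": 0.3, "tx": 0.037, "ty": 0, "tz": 0, "twist": 0},
])

```text
clock: 5.52
tcp_pos: [0.5577, -0.1612, 0.0092]
tool_rot: [0.624, 0.781, 0.0, -0.0]
force: [-0.5, -0.7, 0.3]
grip_width: 0.0255
```

apply_moves([
  {"jaw": 0.3, "tx": 0.002, "ty": 0, "tz": 0, "twist": 0},
  {"jaw": 0.3, "tx": 0.004, "ty": 0, "tz": 0, "twist": 0},
  {"jaw": 0.3, "tx": 0.004, "ty": 0, "tz": 0, "twist": 0},
])

```text
clock: 5.77
tcp_pos: [0.5569, -0.158, 0.0092]
tool_rot: [0.624, 0.781, 0.0, -0.0]
force: [-0.9, 0.1, 0.0]
grip_width: 0.0258
```

```bash
python3 st.py; python3 -c "
from h import *
cv2.imwrite('pics/w5.png',optics.grab_frame('wrist'))
"
```

```text
t 5.7667 tcp [ 0.5569 -0.158   0.0092] xhead 1.7932 F [-0.89  0.14  0.01] 0.025756102385604593
[[-0.2206, 0.9754, -0.0001], [0.9754, 0.2206, 0.0003], [0.0003, -0.0001, -1.0]]
```

View pics/w5.png

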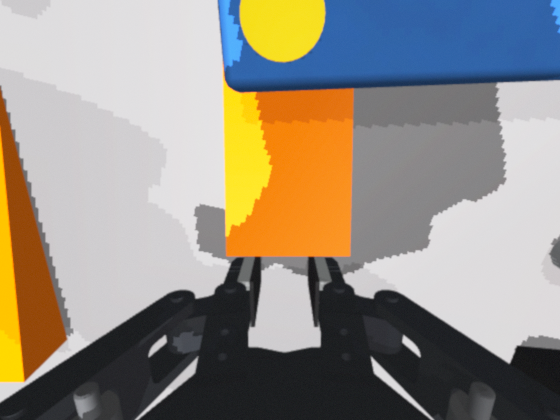

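The dot at (283,18) lines up with the wedge axis (u≈288) and the nose is under the plate. I estimate about 10 mm remaining.

```bash
python3 -c "
from wf import *
print(ray('wrist',283,18,.05)); p=wfit(dict(H1=(226,256),H2=(351,256)))
"
```

```text
[ 0.53443273 -0.05772845  0.05      ]
wedge [ 0.545  -0.0934  1.793 ] res [ 0.3 -0.  -0.3 -0. ] foot in wedge [0.0369 0.0035]
```

apply_moves([
  {"jaw": 0.3, "tx": 0.001, "ty": 0, "tz": 0, "twist": 0},
  {"jaw": 0.3, "tx": 0.002, "ty": 0, "tz": 0, "twist": 0},
  {"jaw": 0.3, "tx": 0.003, "ty": 0, "tz": 0, "twist": 0},
  {"jaw": 0.3, "tx": 0.004, "ty": 0, "tz": 0, "twist": 0},
  {"jaw": 0.3, "tx": 0.004, "ty": 0, "tz": 0, "twist": 0},
])

```text
clock: 6.23
tcp_pos: [0.5561, -0.1545, 0.0092]
tool_rot: [0.624, 0.781, 0.0, -0.0]
force: [0.2, -0.1, 0.6]
grip_width: 0.0255
```

apply_moves([
  {"jaw": 0.3, "tx": 0.001, "ty": 0, "tz": 0, "twist": 0},
  {"jaw": 0.3, "tx": 0.002, "ty": 0, "tz": 0, "twist": 0},
  {"jaw": 0.3, "tx": 0.003, "ty": 0, "tz": 0, "twist": 0},
  {"jaw": 0.3, "tx": 0.003, "ty": 0, "tz": 0, "twist": 0},
])

```text
clock: 6.57
tcp_pos: [0.5554, -0.1514, 0.0092]
tool_rot: [0.624, 0.781, 0.0, -0.0]
force: [-0.1, -0.3, -0.0]
grip_width: 0.0253
```

apply_moves([
  {"jaw": 0.3, "tx": 0.0007, "ty": 0, "tz": 0, "twist": 0},
  {"jaw": 0.3, "tx": 0.0014, "ty": 0, "tz": 0, "twist": 0},
  {"jaw": 0.3, "tx": 0.0015, "ty": 0, "tz": 0, "twist": 0},
])

```text
clock: 6.82
tcp_pos: [0.5551, -0.1501, 0.0092]
tool_rot: [0.624, 0.781, 0.0, -0.0]
force: [-0.2, 0.5, -0.3]
grip_width: 0.0259
```

apply_moves([
  {"jaw": 0.3, "tx": 0.0005, "ty": 0, "tz": 0, "twist": 0},
  {"jaw": 0.3, "tx": 0.001, "ty": 0, "tz": 0, "twist": 0},
  {"jaw": 0.3, "tx": 0.001, "ty": 0, "tz": 0, "twist": 0},
])

```text
clock: 7.07
tcp_pos: [0.5549, -0.1491, 0.0092]
tool_rot: [0.624, 0.781, 0.0, -0.0]
force: [0.6, 0.3, 1.2]
grip_width: 0.0252
```

apply_moves([
  {"jaw": 0.3, "tx": 0.0005, "ty": 0, "tz": 0, "twist": 0},
  {"jaw": 0.3, "tx": 0.001, "ty": 0, "tz": 0, "twist": 0},
  {"jaw": 0.3, "tx": 0.001, "ty": 0, "tz": 0, "twist": 0},
])

```text
clock: 7.32
tcp_pos: [0.5547, -0.1481, 0.0092]
tool_rot: [0.624, 0.781, 0.0, -0.0]
force: [-0.3, -0.3, -0.2]
grip_width: 0.0254
```

apply_moves([
  {"jaw": 0.3, "tx": 0.0005, "ty": 0, "tz": 0, "twist": 0},
  {"jaw": 0.3, "tx": 0.001, "ty": 0, "tz": 0, "twist": 0},
  {"jaw": 0.3, "tx": 0.001, "ty": 0, "tz": 0, "twist": 0},
])

```text
clock: 7.57
tcp_pos: [0.5545, -0.1472, 0.0092]
tool_rot: [0.624, 0.781, 0.0, -0.0]
force: [-0.1, 0.1, -0.3]
grip_width: 0.0258
```

```bash
python3 st.py
```

```text
t 7.5667 tcp [ 0.5545 -0.1472  0.0092] xhead 1.7929 F [-0.06  0.06 -0.32] 0.025803282353161355
[[-0.2203, 0.9754, 0.0], [0.9754, 0.2203, 0.0001], [0.0001, 0.0, -1.0]]
```

apply_moves([
  {"jaw": 0.3, "tx": 0.0005, "ty": 0, "tz": 0, "twist": 0},
  {"jaw": 0.3, "tx": 0.001, "ty": 0, "tz": 0, "twist": 0},
])

```text
clock: 7.73
tcp_pos: [0.5542, -0.1464, 0.0092]
tool_rot: [0.624, 0.781, -0.0, 0.0]
force: [0.3, -1.6, -0.0]
grip_width: 0.0257
```

apply_moves([
  {"jaw": 0.3, "tx": 0.0005, "ty": 0, "tz": 0, "twist": 0},
  {"jaw": 0.3, "tx": 0.001, "ty": 0, "tz": 0, "twist": 0},
])

```text
clock: 7.9
tcp_pos: [0.5541, -0.1457, 0.0093]
tool_rot: [0.624, 0.781, -0.0, 0.0]
force: [0.5, -1.7, -0.6]
grip_width: 0.0256
```

Resistance is starting (Fy −1.7 N).

apply_moves([
  {"jaw": 0.3, "tx": 0.0006, "ty": 0, "tz": 0, "twist": 0},
  {"jaw": 0.3, "tx": 0.0006, "ty": 0, "tz": 0, "twist": 0},
])

```text
clock: 8.07
tcp_pos: [0.554, -0.1453, 0.0093]
tool_rot: [0.625, 0.781, -0.0, 0.001]
force: [1.2, -2.5, -1.5]
grip_width: 0.0255
```

apply_moves([
  {"jaw": 0.3, "tx": 0.0006, "ty": 0, "tz": 0, "twist": 0},
  {"jaw": 0.3, "tx": 0.0006, "ty": 0, "tz": 0, "twist": 0},
])

```text
clock: 8.23
tcp_pos: [0.554, -0.1451, 0.0094]
tool_rot: [0.625, 0.781, -0.0, 0.001]
force: [0.5, -4.3, -0.7]
grip_width: 0.026
```

apply_moves([
  {"jaw": 0.3, "tx": 0.0006, "ty": 0, "tz": 0, "twist": 0},
  {"jaw": 0.3, "tx": 0.0006, "ty": 0, "tz": 0, "twist": 0},
  {"jaw": 0.3, "tx": 0.0006, "ty": 0, "tz": 0, "twist": 0},
])

```text
clock: 8.48
tcp_pos: [0.5539, -0.1449, 0.0094]
tool_rot: [0.625, 0.781, -0.0, 0.001]
force: [1.6, -4.8, -1.5]
grip_width: 0.0257
```

```bash
python3 st.py; python3 -c "
from h import *
cv2.imwrite('pics/w6.png',optics.grab_frame('wrist'))
"; python3 st.py
```

```text
t 8.4833 tcp [ 0.5539 -0.1449  0.0094] xhead 1.7921 F [ 1.63 -4.83 -1.49] 0.025686533951249348
[[-0.2195, 0.9756, 0.001], [0.9756, 0.2195, -0.0019], [-0.0021, 0.0005, -1.0]]
t 8.5333 tcp [ 0.5539 -0.1449  0.0094] xhead 1.7921 F [ 1.13 -5.39 -0.89] 0.026043278495921206
[[-0.2195, 0.9756, 0.001], [0.9756, 0.2195, -0.0019], [-0.0021, 0.0005, -1.0]]
```

View pics/w6.png

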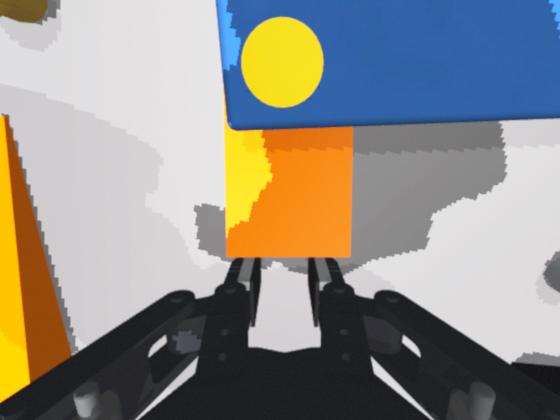

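The wedge is seated with a steady force of about 5 N. The dot is now at (283,62), on the wedge axis. I'll back off, lift, close the fingers and go to the dot.

```bash
python3 -c "
from wf import *
print(ray('wrist',283,62,.05)); p=wfit(dict(H1=(226,257),H2=(351,257)))
"; python3 st.py .534 -.058 .075
```

```text
[ 0.53406504 -0.05591016  0.05      ]
wedge [ 0.5421 -0.0803  1.7919] res [ 0.5 -0.  -0.5 -0. ] foot in wedge [0.0235 0.0036]
t 8.5333 tcp [ 0.5539 -0.1449  0.0094] xhead 1.7921 F [ 1.13 -5.39 -0.89] 0.026043278495921206
[[-0.2195, 0.9756, 0.001], [0.9756, 0.2195, -0.0019], [-0.0021, 0.0005, -1.0]]
delta tool [ 0.089  -0.0003 -0.0658]
```

apply_moves([
  {"jaw": 0.3, "tx": -0.003, "ty": 0, "tz": 0, "twist": 0},
  {"jaw": 0.3, "tx": -0.012, "ty": 0, "tz": 0, "twist": 0},
  {"jaw": 0.3, "tx": -0.025, "ty": 0, "tz": -0.01, "twist": 0},
  {"jaw": 0.3, "tx": -0.025, "ty": 0, "tz": -0.05, "twist": 0},
  {"jaw": 0, "tx": -0.025, "ty": 0, "tz": -0.09, "twist": 0},
])

```text
clock: 8.95
tcp_pos: [0.5574, -0.1684, 0.0989]
tool_rot: [0.625, 0.781, -0.001, -0.002]
force: [2.2, -0.9, 0.4]
grip_width: 0.0148
```

apply_moves([
  {"jaw": 0, "tx": 0.03, "ty": 0, "tz": -0.005, "twist": 0},
  {"jaw": 0, "tx": 0.055, "ty": 0, "tz": -0.005, "twist": 0},
  {"jaw": 0, "tx": 0.06, "ty": 0, "tz": -0.005, "twist": 0},
])

```text
clock: 9.2
tcp_pos: [0.5457, -0.1043, 0.1044]
tool_rot: [0.623, 0.783, 0.002, -0.002]
force: [-0.6, 0.7, -0.6]
grip_width: -0.0
```

```bash
python3 st.py .534 -.057 .065; python3 -c "
from h import *
cv2.imwrite('pics/w7.png',optics.grab_frame('wrist'))
"
```

```text
t 9.2 tcp [ 0.5457 -0.1043  0.1044] xhead 1.7974 F [-0.59  0.73 -0.63] -2.8118758519053958e-05
[[-0.2247, 0.9744, -0.0009], [0.9744, 0.2247, 0.0048], [0.0048, 0.0002, -1.0]]
delta tool [ 0.0485 -0.0008  0.0396]
```

View pics/w7.png

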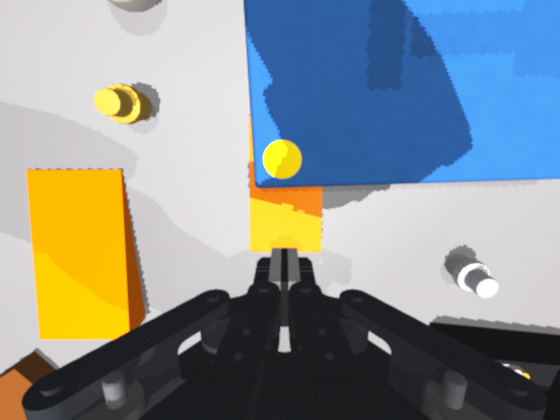

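```bash
python3 -c "
from h import *
print(ray('wrist',282.5,159.5,.05))"; python3 st.py .534 -.057 .06
```

```text
[ 0.53383261 -0.05704275  0.05      ]
t 9.25 tcp [ 0.5455 -0.1051  0.104 ] xhead 1.7976 F [-0.13  0.96  0.15] 1.667758748116333e-05
[[-0.2249, 0.9744, -0.0016], [0.9744, 0.2249, 0.0038], [0.0041, -0.0007, -1.0]]
delta tool [ 0.0492 -0.0004  0.0442]
```

apply_moves([
  {"jaw": 0, "tx": 0.025, "ty": -0.001, "tz": 0.005, "twist": 0},
  {"jaw": 0, "tx": 0.047, "ty": -0.001, "tz": 0.02, "twist": 0},
  {"jaw": 0, "tx": 0.047, "ty": -0.001, "tz": 0.038, "twist": 0},
  {"jaw": 0, "tx": 0.047, "ty": -0.001, "tz": 0.044, "twist": 0},
  {"jaw": 0, "tx": 0.047, "ty": -0.001, "tz": 0.044, "twist": 0},
])

```text
clock: 9.67
tcp_pos: [0.5335, -0.0648, 0.059]
tool_rot: [0.625, 0.781, -0.001, -0.001]
force: [0.1, -1.5, 0.8]
grip_width: 0.0005
```

```bash
python3 st.py .534 -.057 .05
```

```text
t 9.6667 tcp [ 0.5335 -0.0648  0.059 ] xhead 1.7921 F [ 0.06 -1.46  0.85] 0.000491629216275999
[[-0.2195, 0.9756, -0.0029], [0.9756, 0.2195, -0.0005], [0.0002, -0.0029, -1.0]]
delta tool [0.0075 0.0022 0.009 ]
```

apply_moves([
  {"jaw": 0, "tx": 0.004, "ty": 0.001, "tz": 0, "twist": 0},
  {"jaw": 0, "tx": 0.0065, "ty": 0.002, "tz": 0.002, "twist": 0},
  {"jaw": 0, "tx": 0.0065, "ty": 0.002, "tz": 0.005, "twist": 0},
  {"jaw": 0, "tx": 0.0065, "ty": 0.002, "tz": 0.007, "twist": 0},
  {"jaw": 0, "tx": 0.0065, "ty": 0.002, "tz": 0.008, "twist": 0},
])

```text
clock: 10.08
tcp_pos: [0.5352, -0.0572, 0.0522]
tool_rot: [0.624, 0.781, 0.0, 0.0]
force: [0.3, -0.2, -0.2]
grip_width: -0.0001
```

apply_moves([
  {"jaw": 0, "tx": 0, "ty": 0, "tz": 0.0005, "twist": 0},
  {"jaw": 0, "tx": 0, "ty": 0, "tz": 0.001, "twist": 0},
  {"jaw": 0, "tx": 0, "ty": 0, "tz": 0.001, "twist": 0},
])

```text
clock: 10.33
tcp_pos: [0.5351, -0.0572, 0.0512]
tool_rot: [0.624, 0.781, -0.0, 0.0]
force: [0.5, -0.2, -0.4]
grip_width: -0.0002
```

apply_moves([
  {"jaw": 0, "tx": 0, "ty": 0, "tz": 0.0005, "twist": 0},
  {"jaw": 0, "tx": 0, "ty": 0, "tz": 0.001, "twist": 0},
  {"jaw": 0, "tx": 0, "ty": 0, "tz": 0.0015, "twist": 0},
  {"jaw": 0, "tx": 0, "ty": 0, "tz": 0.0015, "twist": 0},
])

```text
clock: 10.67
tcp_pos: [0.5352, -0.0571, 0.0501]
tool_rot: [0.624, 0.781, 0.0, -0.0]
force: [-2.0, 0.0, 4.7]
grip_width: 0.0005
```

apply_moves([
  {"jaw": 0, "tx": 0, "ty": 0, "tz": 0.0005, "twist": 0},
  {"jaw": 0, "tx": 0, "ty": 0, "tz": 0.0005, "twist": 0},
])

```text
clock: 10.83
tcp_pos: [0.5352, -0.0571, 0.05]
tool_rot: [0.625, 0.781, 0.0, -0.0]
force: [-2.9, 1.6, 10.3]
grip_width: -0.0
```

The press reads 10 N and the plate isn't sinking. I'll hold it briefly.

apply_moves([
  {"jaw": 0, "tx": 0, "ty": 0, "tz": 0.0002, "twist": 0},
  {"jaw": 0, "tx": 0, "ty": 0, "tz": 0.0002, "twist": 0},
  {"jaw": 0, "tx": 0, "ty": 0, "tz": 0.0002, "twist": 0},
  {"jaw": 0, "tx": 0, "ty": 0, "tz": 0.0002, "twist": 0},
  {"jaw": 0, "tx": 0, "ty": 0, "tz": 0.0002, "twist": 0},
])

```text
clock: 11.25
tcp_pos: [0.5352, -0.0571, 0.0499]
tool_rot: [0.625, 0.781, 0.0, -0.0]
force: [-2.7, 1.4, 11.6]
grip_width: 0.0003
```

```bash
python3 st.py; python3 -c "
from h import *
a=optics.grab_frame('side')
cv2.imwrite('pics/s8.png',cv2.resize(a[150:290,190:350],None,fx=4,fy=4,interpolation=cv2.INTER_CUBIC))"; python3 st.py
```

```text
t 11.25 tcp [ 0.5352 -0.0571  0.0499] xhead 1.7925 F [-2.72  1.36 11.61] 0.00032953492755251606
[[-0.2199, 0.9755, 0.0002], [0.9755, 0.2199, 0.0009], [0.0008, 0.0004, -1.0]]
t 11.3 tcp [ 0.5352 -0.0571  0.05  ] xhead 1.7925 F [-2.77  0.79 12.35] -6.118417157342333e-05
[[-0.2199, 0.9755, 0.0003], [0.9755, 0.2199, 0.0008], [0.0008, 0.0005, -1.0]]
```

View pics/s8.png

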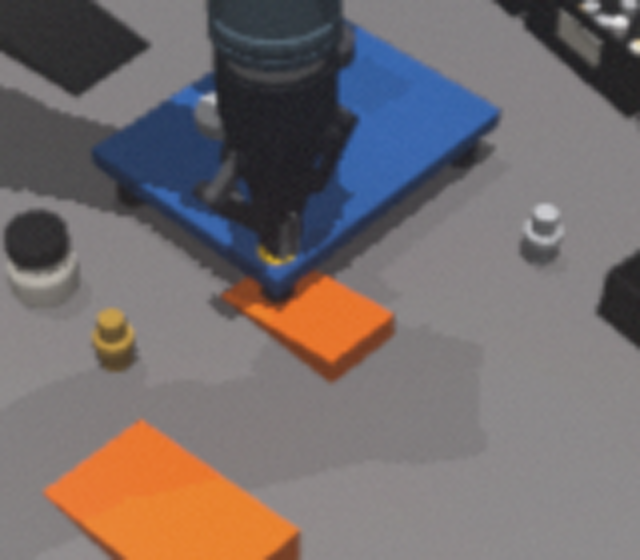

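The side view shows the fingertip on the dot, the foot on the wedge's slope, and the stand level. I'll release upward, then check with a light touch on the heel that the foot still loads the wedge.

apply_moves([
  {"jaw": 0, "tx": 0, "ty": 0, "tz": -0.001, "twist": 0},
  {"jaw": 0, "tx": 0, "ty": 0, "tz": -0.004, "twist": 0},
  {"jaw": 0, "tx": 0, "ty": 0, "tz": -0.015, "twist": 0},
  {"jaw": 0, "tx": 0, "ty": 0, "tz": -0.045, "twist": 0},
  {"jaw": 0.3, "tx": -0.03, "ty": 0, "tz": -0.05, "twist": 0},
])

```text
clock: 11.72
tcp_pos: [0.5432, -0.08, 0.1016]
tool_rot: [0.621, 0.784, 0.002, -0.001]
force: [1.6, 1.3, -0.1]
grip_width: 0.0108
```

apply_moves([
  {"jaw": 0.3, "tx": -0.035, "ty": 0, "tz": 0, "twist": 0},
  {"jaw": 0.3, "tx": -0.065, "ty": 0, "tz": 0, "twist": 0},
  {"jaw": 0.3, "tx": -0.076, "ty": 0, "tz": 0, "twist": 0},
  {"jaw": 0.3, "tx": -0.076, "ty": 0, "tz": 0, "twist": 0},
])

```text
clock: 12.05
tcp_pos: [0.5586, -0.1646, 0.1002]
tool_rot: [0.626, 0.78, -0.001, 0.001]
force: [-0.8, -1.1, 0.2]
grip_width: 0.0257
```

```bash
python3 st.py .5575 -.161 .0095; python3 -c "
from h import *
cv2.imwrite('pics/w9.png',optics.grab_frame('wrist'))
"
```

```text
t 12.05 tcp [ 0.5586 -0.1646  0.1002] xhead 1.788 F [-0.82 -1.05  0.21] 0.025664969918675444
[[-0.2155, 0.9765, 0.0015], [0.9765, 0.2155, -0.0028], [-0.0031, 0.0009, -1.0]]
delta tool [ 0.004  -0.0004  0.0907]
```

View pics/w9.png

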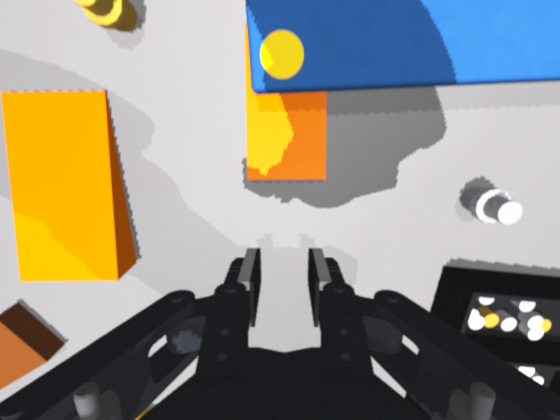

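The wedge is in place, with its heel at row 180 and the dot at (282,54). Lowering behind the heel for the touch check.

apply_moves([
  {"jaw": 0.3, "tx": 0, "ty": 0, "tz": 0.035, "twist": 0},
  {"jaw": 0.3, "tx": 0, "ty": 0, "tz": 0.065, "twist": 0},
  {"jaw": 0.3, "tx": 0, "ty": 0, "tz": 0.085, "twist": 0},
  {"jaw": 0.3, "tx": 0, "ty": 0, "tz": 0.09, "twist": 0},
  {"jaw": 0.3, "tx": 0, "ty": 0, "tz": 0.09, "twist": 0},
])

```text
clock: 12.52
tcp_pos: [0.5573, -0.1584, 0.0079]
tool_rot: [0.624, 0.782, -0.0, -0.002]
force: [-0.0, -0.5, -0.1]
grip_width: 0.0258
```

apply_moves([
  {"jaw": 0.3, "tx": 0.006, "ty": 0, "tz": 0, "twist": 0},
  {"jaw": 0.3, "tx": 0.012, "ty": 0, "tz": 0, "twist": 0},
  {"jaw": 0.3, "tx": 0.015, "ty": 0, "tz": 0, "twist": 0},
  {"jaw": 0.3, "tx": 0.016, "ty": 0, "tz": 0, "twist": 0},
])

```text
clock: 12.85
tcp_pos: [0.556, -0.1442, 0.0103]
tool_rot: [0.624, 0.781, 0.001, 0.001]
force: [0.7, -1.6, 1.8]
grip_width: 0.0255
```

apply_moves([
  {"jaw": 0.3, "tx": 0, "ty": 0, "tz": 0, "twist": 0},
  {"jaw": 0.3, "tx": 0, "ty": 0, "tz": 0, "twist": 0},
])

```text
clock: 13.02
tcp_pos: [0.5551, -0.1445, 0.0095]
tool_rot: [0.624, 0.781, 0.0, 0.0]
force: [0.2, 0.4, 0.1]
grip_width: 0.0256
```

apply_moves([
  {"jaw": 0.3, "tx": 0.0006, "ty": 0, "tz": 0, "twist": 0},
  {"jaw": 0.3, "tx": 0.0006, "ty": 0, "tz": 0, "twist": 0},
])

```text
clock: 13.18
tcp_pos: [0.5549, -0.1445, 0.0092]
tool_rot: [0.625, 0.781, 0.0, 0.0]
force: [-0.2, -1.0, 0.2]
grip_width: 0.026
```

apply_moves([
  {"jaw": 0.3, "tx": 0.0006, "ty": 0, "tz": 0, "twist": 0},
  {"jaw": 0.3, "tx": 0.0006, "ty": 0, "tz": 0, "twist": 0},
])

```text
clock: 13.35
tcp_pos: [0.5548, -0.1445, 0.0092]
tool_rot: [0.625, 0.781, -0.0, 0.001]
force: [0.3, -2.5, -0.2]
grip_width: 0.0256
```

apply_moves([
  {"jaw": 0.3, "tx": 0.0006, "ty": 0, "tz": 0, "twist": 0},
  {"jaw": 0.3, "tx": 0.0006, "ty": 0, "tz": 0, "twist": 0},
])

```text
clock: 13.52
tcp_pos: [0.5548, -0.1445, 0.0092]
tool_rot: [0.625, 0.781, -0.0, 0.001]
force: [1.5, -5.6, -0.9]
grip_width: 0.0256
```

The force rose to 5.6 N with no movement of the wedge, so it is still held tight under the foot. Retreating for the final look.

apply_moves([
  {"jaw": 0.3, "tx": -0.003, "ty": 0, "tz": 0, "twist": 0},
  {"jaw": 0.3, "tx": -0.015, "ty": 0, "tz": 0, "twist": 0},
  {"jaw": 0.3, "tx": -0.03, "ty": 0, "tz": -0.01, "twist": 0},
  {"jaw": 0.3, "tx": -0.03, "ty": 0, "tz": -0.05, "twist": 0},
  {"jaw": 0.3, "tx": -0.03, "ty": 0, "tz": -0.09, "twist": 0},
])

```text
clock: 13.93
tcp_pos: [0.5593, -0.1733, 0.0986]
tool_rot: [0.625, 0.781, -0.001, -0.002]
force: [1.1, 0.6, 1.8]
grip_width: 0.0258
```

apply_moves([
  {"jaw": 0.3, "tx": -0.03, "ty": 0, "tz": -0.02, "twist": 0},
  {"jaw": 0.3, "tx": -0.05, "ty": 0, "tz": -0.03, "twist": 0},
  {"jaw": 0.3, "tx": -0.05, "ty": 0, "tz": -0.03, "twist": 0},
  {"jaw": 0.3, "tx": -0.05, "ty": 0, "tz": -0.03, "twist": 0},
])

```text
clock: 14.27
tcp_pos: [0.5721, -0.2226, 0.1296]
tool_rot: [0.625, 0.78, 0.0, 0.0]
force: [-0.6, -0.0, -0.1]
grip_width: 0.0257
```

```bash
python3 st.py; python3 -c "
from h import *
cv2.imwrite('pics/w10.png',optics.grab_frame('wrist'))
a=optics.grab_frame('side')
cv2.imwrite('pics/s10.png',cv2.resize(a[150:290,190:350],None,fx=4,fy=4,interpolation=cv2.INTER_CUBIC))"
```

```text
t 14.2667 tcp [ 0.5721 -0.2226  0.1296] xhead 1.7907 F [-0.62 -0.04 -0.13] 0.025722759024826018
[[-0.2182, 0.9759, 0.0008], [0.9759, 0.2182, 0.0], [-0.0002, 0.0008, -1.0]]
```

View pics/s10.png

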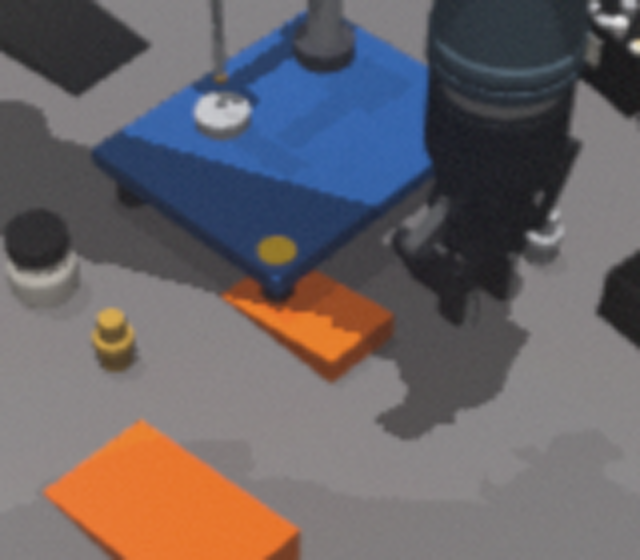

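View pics/w10.png

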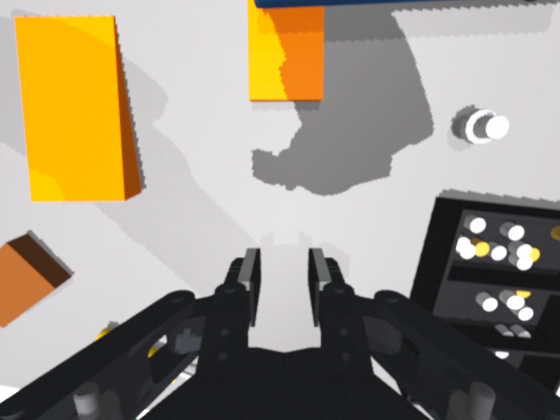

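The side view shows the foot on the wedge and the stand at the same pixels as before (dot at 277,250 in this crop, which starts 20 rows higher). The gripper is clear of everything, so I'm handing in.

```bash
python3 -c "
from bench import ctrl; print(ctrl.finish_job())"
```

```text
the job is handed in; nothing more can be done
None
```

The small orange wedge is under the short foot, the press test on the yellow dot is done, and the job is handed in at about 14 s of the 48 s. The hand-in reports no verdict.

- **Pushing:** I pushed the wedge by its heel with both fingertips. One correction turned it so the foot was within about 4 mm of its centre line. I stopped when resistance rose from about zero to about 5 N, with the foot's centre at about 0.0235 m in the wedge's frame (allowed 0.005–0.037 m).
- **Pressing:** I pressed the dot at 10–12 N for about half a second. The plate stayed at 50 mm and did not rock.
- **Last checks:**
  - A second touch on the heel rose to 5.6 N without the wedge moving, so it was still held tight. It found the heel about 0.4 mm further in than at seating, which is within measurement error.
  - The final side picture shows the foot on the slope, with the dot in the same place as at the start.
  - In that picture, the other things in view stand where they were.
  - The gripper was clear of everything at hand-in.
- **Not measured directly:** I judged level and the final foot–wedge contact from the pictures and push forces only.

No check failed.

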